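# Check the travel of a belt tensioner on a drink dispenser's drive unit

## Robot

A 7-joint arm with a two-finger parallel gripper is mounted at the origin on the work surface. World frame = base frame: x ahead of the robot, y to its left, z up, the work surface at z = 0. Lengths are in m, angles in rad, forces in N, time in s.
With the tool pointing down it reaches from about 0.425 to 1.025 m from the base axis. Payload 9.4 kg.
Tool frame: the origin (TCP) lies midway between the tips of the shut fingers; the grasp point (between the pads) lies 19 mm behind it; z points along the fingers, y is the direction in which the jaws open and shut (so a half turn about z gives the same grasp; the last joint's range is limited). The gripper opens to 85 mm and grips with 20 to 120 N. Pads are 22 mm wide; open, the fingers measure 114 mm over their backs; the gripper's body (76 mm by 85 mm) begins 54 mm behind the grasp point. The pads swing forward as they close: fully open they stand 13 mm farther back than shut.
Start: joints at [1.111, 0.599, -0.003, 1.599, 0.002, 0.943, -0.08], TCP at [0.271, -0.673, 0.231] pointing down, gripper open.
Joint ranges: [-2.57, 2.57], [-0.35, 1.97], [-1.29, 1.29], [0.11, 2.56], [-1.05, 4.19], [0.11, 1.86], [-2.63, 2.63]. Speed limits (rad/s): [2.22, 2.22, 3.01, 3.01, 3.14, 3.14, 3.14].

## Interface

Orientations are given as a unit quaternion [x, y, z, w].
In Python, from bench import bot gives the robot as it stands. The module is installed in compiled form; this text tells all that it offers. Calls block until the motion is done:
- bot.move_ptp(position, orientation): joint-space move of the TCP to a pose.
- bot.servo_line(position, rotation=None, rate=0.15, stop_force=None): straight line of the TCP; rotation=None keeps the orientation; rate is the mean speed in m/s. With stop_force (N) it stops when the force on the tool has changed by that much, and returns True; else False.
- bot.goto_joints(angles): joint-space move.
- bot.set_gripper(opening, squeeze=None): finger opening in m; squeeze is the grip in N (None keeps the last); returns when the fingers have stopped.
- bot.wait(seconds).
- bot.solve_ik(position, orientation): joint angles nearest the present ones, or None.
- bot.get_state(): the state.
- bot.read_camera(name): name is "scene" or "top" or "wrist"; returns a dict with "pixels" (420x560x3 uint8, red, green, blue), "fx", "fy", "cx", "cy" (pixels), "distortion" ([k1, k2, p1, p2, k3] as OpenCV has them; the pictures are not rectified), "position" and "orientation" of the camera in the world. Camera axes: x right, y up, looking along -z (the intrinsics and any distortion apply to the point x, -y, -z); pixel columns grow to the right and rows downward; lengths in m; the calibration is good to about 2 mm. A picture is of the moment at which its call begins. There is no depth.
A pose or a line that the arm cannot do raises bot.PlanningError and nothing moves.
- bot.hand_in(): hands the job in, once; it reports no verdict.
The state is a dict: "t": time; "joint_pos": joint angles; "joint_velocities": joint speeds; "joint_torque": joint torques, N m; "ee_pos": TCP position; "tool_rot": TCP orientation; "force": force on the tool from outside, world axes, zero at the start; "torque": the same for the moment, N m; "grip_width": finger opening in m.
Only numpy, scipy, OpenCV 4.12 (cv2) and the standard library are available. Lean on these libraries where they do the work, as an engineer would, in place of code of your own. Each camera call takes 0.05 s, during which the arm holds its last target.

## Task

The dispenser's drive unit is on the counter with its belt off. Push the sprung tensioner arm by its orange tab until you feel it firmly meet the stop hidden in the blue box, without forcing it, then ease it back to rest without letting it snap: it leaves the red drag pointer at the full-travel reading. Then move the green marker until its line points at the red pointer's tip, without touching the pointer yourself or disturbing the things around.

Things in the scene. Friction and masses are not known exactly. Their poses are not given: they have to be found in the camera images.
- unit: Fixed drive unit: aluminium plate 345 x 330 mm, top at z = 0.010, spanning x -0.215 to 0.130 in its frame. Origin on the counter under the vertical pivot axis of arm, pointer and marker; z up. White arc scale on its -x side, a stroke every 5 deg. Scale zero lies 2.542 rad about z from the unit's x axis; readings grow counter-clockwise from above. Motor and bare pulley on the +x side, 56 mm high.
- stop_box: Blue roofed box fixed on the unit, 30 to 85 mm from the axis, top 40 mm above the counter, readings 0.45 to 1.12 rad; unit's origin and axes. The arm's bar swings in under the roof and meets a rubber-padded stop, set anywhere from 0.45 to 0.85 rad: found only by feel. At the stop the push at the tab rises steeply, about 3 N per mm; the spring alone adds about 0.05 N per mm.
- tensioner (a joint): Sprung steel tensioner arm on the pivot axis. Rad: 0 at rest (held by the spring), growing counter-clockwise as it is pushed. Bar 12 mm wide, 18 to 26 mm above the counter, 142 mm long, with a black idler roller (33 mm across, up to 47 mm high) 107 mm out. Push needed at the tab: about 2.8 N at rest, rising to about 7.5 N at 0.85 rad.
- push_face (a point): Centre of the pushed face of the arm's orange tab, an upright plate 46 mm long along the arm, 6 mm thick, 18 to 58 mm above the counter. Point: on the face turned away from the roller, 40 mm above the counter, 107 mm out from the axis, 25 mm to the low side of the arm's centre line. x outward along the arm, y the push direction, z up. Free space on the low side of the tab.
- drag (a joint): Thin red drag pointer on the same pivot, 4 mm wide, 12 to 15 mm above the counter, held by light friction; rad on the arm's scale. The arm pushes along an upright pin on it (134 mm out, up to 31 mm high), so when pushed it shows the arm's own value, lying under the arm's centre line, and stays there when the arm goes back.
- drag_tip (a point): Tip of the red drag pointer, on its centre line, 160 mm from the pivot axis; x outward along the pointer.
- marker (a joint): Green record marker riding in the dark groove around the scale; value in rad on the same scale (equal to the drag pointer's value when the two lines meet). It stays where it is left and needs about 1 N to slide, either way.
- marker_tip (a point): Inner end of the marker's green line, 160 mm from the pivot axis; x outward from the pivot.
- marker_knob (a point): Grip point of the marker's green upright knob: 12 mm wide along the arc, 22 mm outward, from 16 to 48 mm above the counter; the point lies 190 mm from the pivot axis, 36 mm above the counter. x outward from the pivot, y along the arc. Can be pinched from above across its 12 mm width.
- spare_pulley: Bystander: loose black spare pulley ring, 44 mm across, 18 mm high; origin at the centre of its underside.
- screw_tray: Bystander: loose grey screw tray 90 x 75 x 28 mm; origin at the centre of its underside.
- spray: Bystander: white and green bottle with red cap, 190 mm high, 72 mm across; origin under its centre.
- soap: Bystander: black bottle, 160 mm high, 68 mm across; origin under its centre.
- cup: Bystander: white cup, 65 mm high, 80 mm across; origin under its centre.
- plate: Bystander: white plate, 170 mm across, 18 mm high; origin under its centre.
- screwdriver: Bystander: loose screwdriver lying on the counter beside the unit.

How it is judged:
By the outcome, as a careful person would: the job done as asked, in the order asked, and still so for the second after the job is handed in, with the robot touching nothing.
It also fails if it takes over 72 s, if anything falls off the work surface, if the arm or the gripper's body presses on something with over 40 N, if the wrist force passes 120 N, or if a joint passes its speed limit or range.

## Working session

There is one attempt and no reset: what is moved stays moved. The work goes in short steps, each a Python script; the robot and the scene stay as the last script left them, time stands still between calls to the robot, and variables do not carry over. Pictures are saved under pics/ and viewed, and the job is handed in when it is done.

```bash
mkdir -p pics; ls; cat > h.py <<'E'
import numpy as np, cv2
from bench import bot
from scipy.spatial.transform import Rotation as R
def snap(name,fn,crop=None,scale=1):
    c=bot.read_camera(name); im=c["pixels"][:,:,::-1].copy()
    np.save('pics/'+fn+'.npy',{k:c[k] for k in c},allow_pickle=True)
    cv2.imwrite('pics/'+fn+'.png',im); return c
def load(fn): return np.load('pics/'+fn+'.npy',allow_pickle=True).item()
def K(c): return np.array([[c["fx"],0,c["cx"]],[0,c["fy"],c["cy"]],[0,0,1.]])
F=np.diag([1,-1,-1.])
def proj(c,P):
    P=np.atleast_2d(P).astype(float); Rc=R.from_quat(c["orientation"]).as_matrix()
    Pc=(P-np.array(c["position"]))@Rc@F
    return cv2.projectPoints(Pc.reshape(-1,1,3),np.zeros(3),np.zeros(3),K(c),np.array(c["distortion"],float))[0].reshape(-1,2)
def ray(c,uv):
    uv=np.atleast_2d(uv).astype(float)
    n=cv2.undistortPoints(uv.reshape(-1,1,2),K(c),np.array(c["distortion"],float)).reshape(-1,2)
    d=np.c_[n,np.ones(len(n))]@F@R.from_quat(c["orientation"]).as_matrix().T
    return np.array(c["position"]),d
def atz(c,uv,z):
    p,d=ray(c,uv); return p+d*((z-p[2])/d[:,2])[:,None]
def crop(fn,x0,y0,x1,y1,s):
    im=cv2.imread('pics/'+fn+'.png')[y0:y1,x0:x1]
    cv2.imwrite('pics/'+fn+'_c%d_%d.png'%(x0,y0),cv2.resize(im,None,fx=s,fy=s,interpolation=cv2.INTER_CUBIC))
E
python3 - <<'E'
from h import *
for n in ["scene","top","wrist"]:
    c=snap(n,n+'0'); print(n,{k:c[k] for k in c if k!='pixels'})
s=bot.get_state();print(s)
E
```

```text
pics
scene {'fx': 425.0119350608931, 'fy': 425.0119350608931, 'cx': 275.0394751934074, 'cy': 209.75249020237547, 'distortion': array([0.01266978, 0.        , 0.        , 0.        , 0.        ]), 'position': array([ 1.38892731, -0.52390512,  0.85685433]), 'orientation': array([0.38427772, 0.21644286, 0.44525535, 0.77925015])}
top {'fx': 470.1307787314967, 'fy': 470.1307787314967, 'cx': 283.2274184245064, 'cy': 214.84014017969412, 'distortion': array([0.01005588, 0.        , 0.        , 0.        , 0.        ]), 'position': array([3.70938701e-01, 1.50510716e-03, 1.52496611e+00]), 'orientation': array([ 0.0322622 , -0.04844013, -0.69770645,  0.71401569])}
wrist {'fx': 323.06985207037457, 'fy': 323.06985207037457, 'cx': 279.6710982948107, 'cy': 212.42703878884615, 'distortion': array([-0.01410908,  0.        ,  0.        ,  0.        ,  0.        ]), 'position': array([ 0.3309229 , -0.64730031,  0.37400187]), 'orientation': array([-0.10901285,  0.07447292, -0.55447877,  0.82165885])}
{'t': 0.15, 'joint_pos': array([ 1.11127577,  0.59993181, -0.00249368,  1.59993834,  0.00177318,
        0.94291408, -0.07980347]), 'joint_velocities': array([ 0.0005041 , -0.00177894,  0.00028206, -0.00500296,  0.00069592,
       -0.00024751, -0.00054992]), 'joint_torque': array([ 2.70430188e-03, -7.76999903e+01,  1.56648919e+00, -2.58240098e+01,
        1.23989041e-02,  6.82794853e-03,  8.59223724e-05]), 'ee_pos': array([ 0.27065399, -0.67220442,  0.23062573]), 'tool_rot': array([ 9.81736925e-01,  1.90242626e-01, -1.71775450e-04, -5.69504932e-04]), 'force': array([ 0.41863049, -0.31067961, -0.62599441]), 'torque': array([-0.01075154, -0.01440699, -0.08677164]), 'grip_width': 0.08544776567642935}
```

View pics/scene0.png

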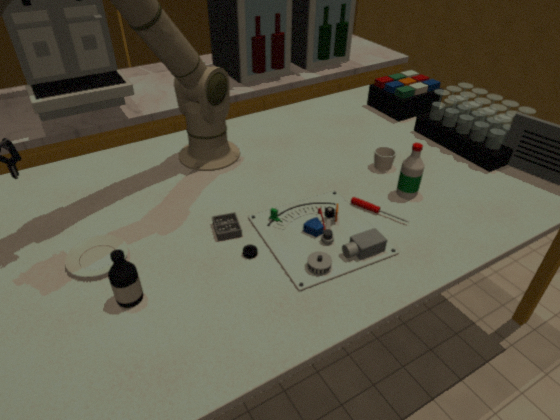

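View pics/top0.png

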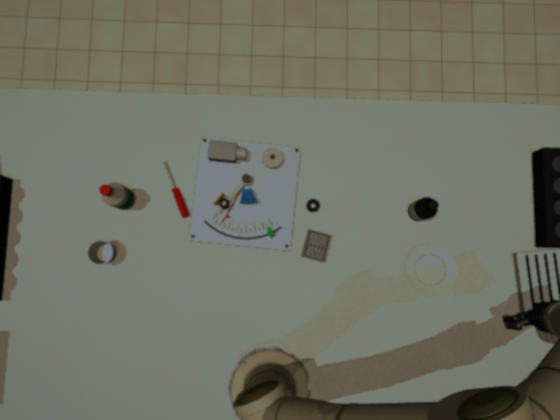

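View pics/wrist0.png

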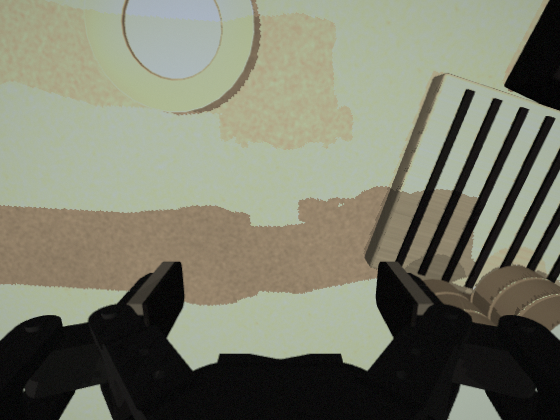

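The unit spans about u 190–300, v 137–250 in the top view. The arm and orange tab are near (225,203), the green marker near (270,232), the tray near (316,245) and the spare pulley at (313,205). I'll zoom in.

```bash
python3 - <<'E'
from h import *
crop('top0',180,125,340,265,5)
crop('scene0',200,170,420,300,3.6)
E
```

```text
(no output)
```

View pics/top0_c180_125.png

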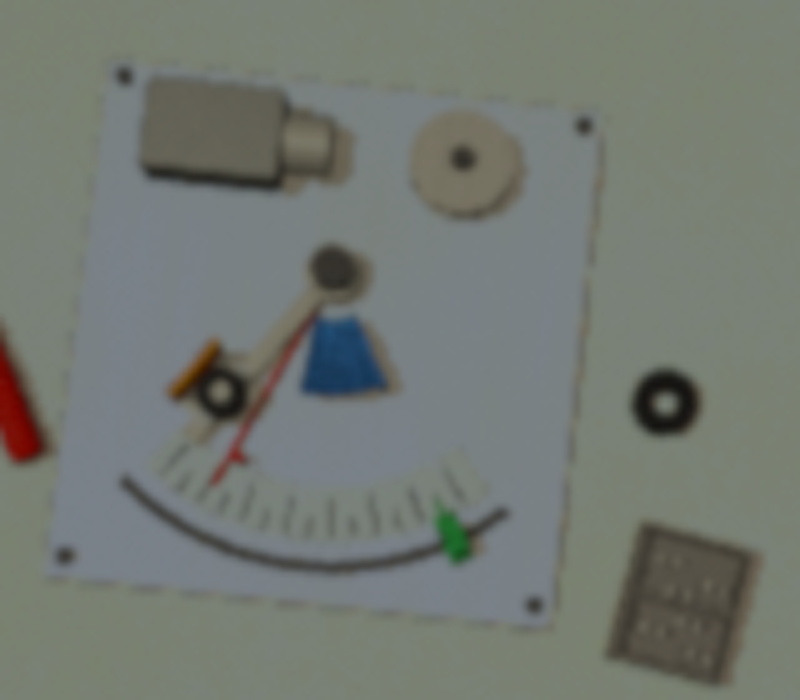

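View pics/scene0_c200_170.png

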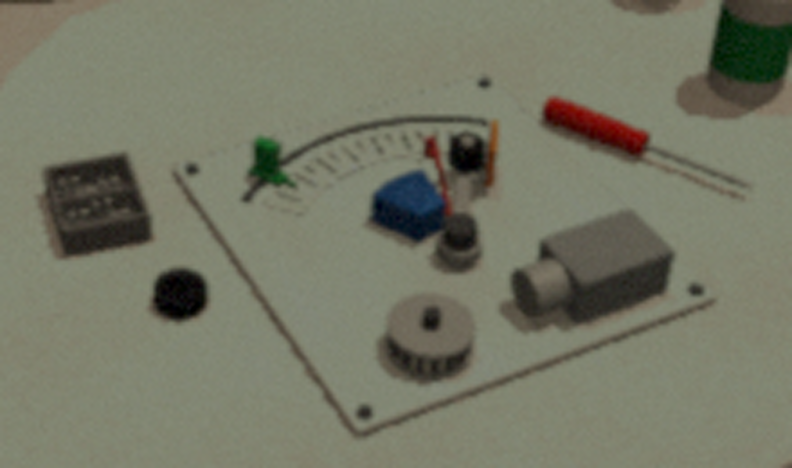

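```bash
cat >> h.py <<'E'
from scipy.optimize import least_squares
COR=np.array([[.130,.165,.01],[.130,-.165,.01],[-.215,-.165,.01],[-.215,.165,.01]])
def rz(a): return R.from_euler('z',a).as_matrix()
E
python3 - <<'E'
from h import *
c=load('top0')
uv=np.array([[108,60],[603,105],[550,630],[48,578]])/5+[180,125]
P=atz(c,uv,.01);print(P)
f=lambda p:(proj(c,COR@rz(p[2]).T+[p[0],p[1],0])-uv).ravel()
r=least_squares(f,[.74,.13,0]);print(r.x,r.fun)
x,y,a=r.x
for n,q,z in [('pivot',(333,267),.04),('ptip',(212,486),.0135),('mk',(455,540),.048),('mktip',(437,503),.013),('pul',(665,402),.018),('tray',(683,603),.028),('tabface',(195,368),.058),('sdriver',(35,455),.02)]:
    p=atz(c,np.array(q)/5+[180,125],z)[0]
    l=rz(-a)@(p-[x,y,0]); print(n,p,'loc',l,np.hypot(*l[:2]),(np.arctan2(l[1],l[0])-2.542)%6.2832)
E
```

```text
[[ 0.79631807  0.24291089  0.01      ]
 [ 0.77525941 -0.08371605  0.01      ]
 [ 0.4285922  -0.0556544   0.01      ]
 [ 0.45461969  0.26716881  0.01      ]]
[ 0.65610212  0.0895108  -0.07441116] [-0.42996511 -0.51359846  0.28725752  0.53588093  1.05941621 -0.23717267
 -0.90781606  0.18397221]
pivot [0.6562147  0.08916311 0.04      ] loc [ 0.00013812 -0.00033836  0.04      ] 0.00036546177990646415 2.5579578651309616
ptip [0.51606522 0.16412616 0.0135    ] loc [-0.14519648  0.06399818  0.0135    ] 0.15867509241044433 0.18444124484300106
mk [0.48229616 0.00673083 0.048     ] loc [-0.16717092 -0.09547207  0.048     ] 0.19251242255380596 1.1185091296288556
mktip [0.50858267 0.01905494 0.013     ] loc [-0.14187336 -0.08122786  0.013     ] 0.1634809319533303 1.119589246977366
pul [ 0.5773346  -0.12693116  0.018     ] loc [-0.06245871 -0.22169879  0.018     ] 0.23032899408596239 1.8957935080146804
tray [ 0.44699878 -0.13944176  0.028     ] loc [-0.19150379 -0.24386426  0.028     ] 0.3100701215765346 1.5046977783396658
tabface [0.5860173  0.17269731 0.058     ] loc [-0.07607517  0.07774603  0.058     ] 0.10877442956746894 6.086532600877419
sdriver [0.532673   0.27719977 0.02      ] loc [-0.13704083  0.17799356  0.02      ] 0.22463725331624027 5.968124931102061
```

```bash
cat >> h.py <<'E'
UX,UY,UA=.65610,.0895,-.0744
def down(a): # tool x at world angle a, z down
    x=np.array([np.cos(a),np.sin(a),0]);z=np.array([0,0,-1.]);return R.from_matrix(np.c_[x,np.cross(z,x),z]).as_quat()
def W(r,q,z,t=0): # radius, reading, height, tangential offset
    a=2.542+UA+q; return np.array([UX+r*np.cos(a)-t*np.sin(a),UY+r*np.sin(a)+t*np.cos(a),z])
def ra(q): return 2.542+UA+q
E
python3 - <<'E'
from h import *
s=bot.get_state()
for q in (0,.45,.85):
  for a in (ra(q)+np.pi/2,ra(q)-np.pi/2,ra(q),ra(q)+np.pi):
    j=bot.solve_ik(W(.107,q,.04,-.036),down(a)); print(q,round(a,2),None if j is None else np.round(j,2))
for q in (1.12,.45):
  for a in (ra(q),ra(q)+np.pi):
    j=bot.solve_ik(W(.19,q,.02),down(a)); print('mk',q,None if j is None else np.round(j,2))
bot.servo_line(list(s['ee_pos'][:2])+[.33],rate=.3)
bot.move_ptp([.50,.09,.33],down(0.2))
snap('wrist','w1'); snap('top','top1'); print(bot.get_state()['t'],bot.get_state()['joint_pos'])
E
```

```text
0 4.04 [ 0.26  1.01 -1.11  1.93  1.13  1.    1.06]
0 0.9 [-0.36  0.73 -0.05  1.97  0.08  0.45 -1.14]
0 2.47 [-0.13  0.76 -0.4   1.95  0.55  0.54 -0.01]
0 5.61 [-0.59  0.75  0.3   1.98 -0.46  0.47 -2.19]
0.45 4.49 [ 0.31  0.98 -1.11  2.03  1.15  0.95  1.48]
0.45 1.35 [-0.27  0.7  -0.13  2.07  0.23  0.39 -0.8 ]
0.45 2.92 [-0.05  0.74 -0.46  2.05  0.67  0.5   0.34]
0.45 6.06 [-0.48  0.71  0.18  2.08 -0.32  0.38 -1.84]
0.85 4.89 [-0.56  0.73  0.41  2.15 -0.73  0.41 -2.53]
0.85 1.75 [-0.16  0.69 -0.2   2.12  0.36  0.37 -0.48]
0.85 3.32 [ 0.08  0.74 -0.56  2.1   0.81  0.52  0.66]
0.85 6.46 [-0.35  0.69  0.08  2.13 -0.17  0.33 -1.52]
mk 1.12 [ 0.13  0.71 -0.38  2.28  0.92  0.31  0.96]
mk 1.12 [-0.14  0.69  0.01  2.29 -0.06  0.16 -1.2 ]
mk 0.45 [-0.2   0.7  -0.28  2.27  0.76  0.26  0.2 ]
mk 0.45 [-0.46  0.69  0.1   2.29 -0.39  0.17 -1.79]
3.525 [ 0.14122449  0.26645479 -0.53957297  1.94116726  0.16399398  0.97688126
 -1.84683869]
```

View pics/w1.png

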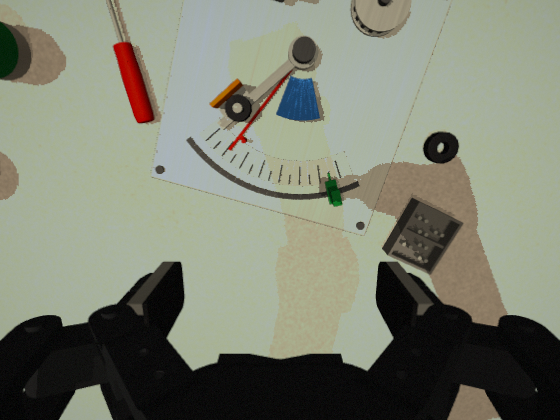

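The wrist view shows the pivot at (303,52), the tab at (226,94), the pointer tip at about (231,149), the marker at (334,190) and plate corners at (152,177) and (362,235).

```bash
python3 - <<'E'
from h import *
crop('w1',145,30,385,240,3.3)
c=load('w1')
cv=proj(c,COR@rz(UA).T+[UX,UY,0]); print(cv)
for n,q,z in [('pivot',(303,52),.04),('ptip',(231,149),.0135),('mk',(334,182),.048),('tab',(226,94),.058),('rol',(238,107),.047)]:
    p=atz(c,np.array(q),z)[0]
    l=rz(-UA)@(p-[UX,UY,0]); print(n,p,np.hypot(*l[:2]),(np.arctan2(l[1],l[0])-2.542+.5)%6.2832-.5)
E
```

```text
[[202.09609462 -97.56924925]
 [458.04232083 -12.26576345]
 [366.5286934  236.73025906]
 [151.40092232 178.46938329]]
pivot [0.65467514 0.09177795 0.04      ] 0.0026868718398744313 -0.33784328988334744
ptip [0.51850495 0.16311559 0.0135    ] 0.15605015873095715 0.18272599005668422
mk [0.50634902 0.01728854 0.048     ] 0.1662523750628912 1.1233221749114897
tab [0.58670754 0.17378794 0.058     ] 0.1091777000995242 -0.20802868579335687
rol [0.57498764 0.15842648 0.047     ] 0.10644282667012522 -0.030365208267490118
```

View pics/w1_c145_30.png

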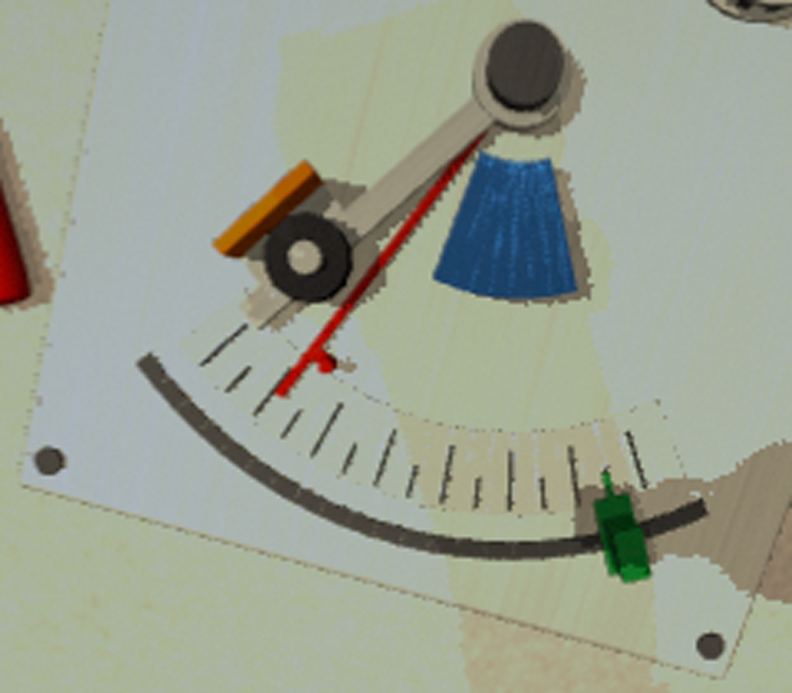

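```bash
cat >> h.py <<'E'
def ft(q):
    a=ra(q); f=bot.get_state()['force']; return f@np.array([-np.sin(a),np.cos(a),0])
E
python3 - <<'E'
from h import *
# triangulated heights from top0 & w1
c1,c2=load('top0'),load('w1')
def tri(u1,u2):
    p,d=ray(c1,np.array(u1)/5+[180,125]);q,e=ray(c2,np.array(u2)/3.3+[145,30]);d=d[0];e=e[0]
    s=np.linalg.lstsq(np.c_[d,-e],q-p,rcond=None)[0];return (p+d*s[0]+q+e*s[1])/2,np.linalg.norm(p+d*s[0]-q-e*s[1])
print('tab',tri((195,368),(265,208)),'knob',tri((460,555),(632,574)))
bot.set_gripper(0.0,20)
bot.move_ptp(W(.107,0,.15,-.062),down(ra(0)-np.pi/2))
print(bot.get_state()['joint_pos'].round(2))
bot.servo_line(W(.107,0,.028,-.062),rate=.12)
snap('wrist','w2');snap('scene','s2');bot.wait(.2)
s=bot.get_state();print(s['t'],s['ee_pos'],s['force'],ft(0),s['grip_width'])
E
```

```text
tab (array([0.58707488, 0.17407412, 0.05568794]), np.float64(0.0025990000043805096)) knob (array([0.47426138, 0.00315343, 0.03125226]), np.float64(0.0005788113647784506))
[-0.03  0.66 -0.59  1.84  0.5   0.8  -1.56]
6.7083 [0.6114235  0.20469155 0.0284223 ] [ 0.1820222   0.22026912 -0.53676936] -0.2857061740535303 8.456125627291378e-05
```

```bash
python3 -c "
from h import *
crop('s2',220,130,420,280,4)"
```

```text
(no output)
```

View pics/w2.png

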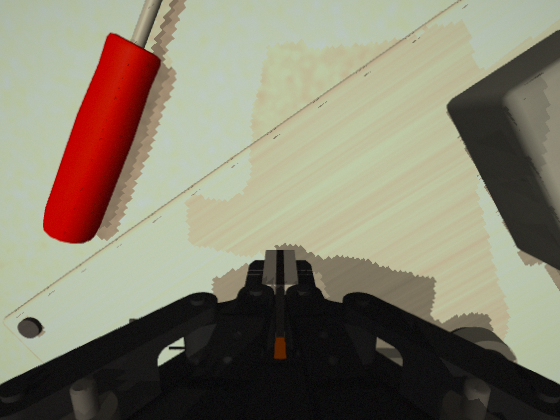

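View pics/s2_c220_130.png

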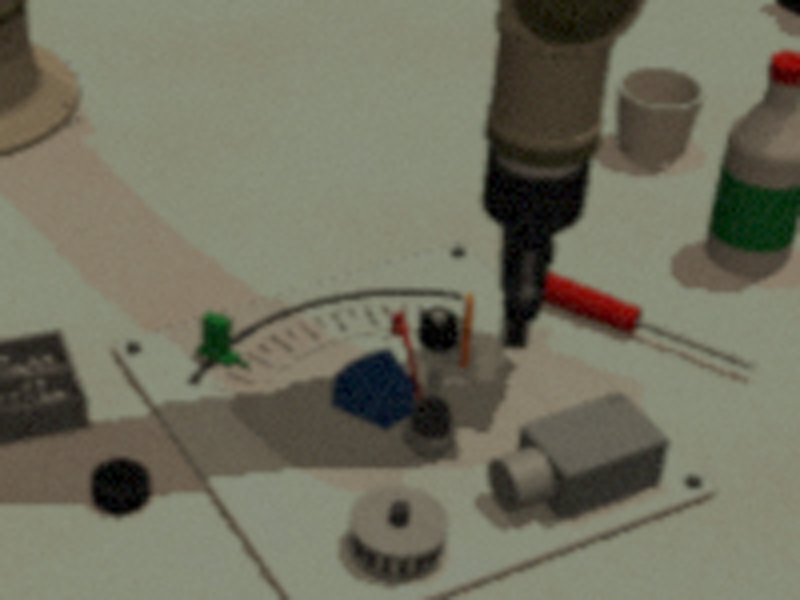

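The closed fingers stand on the tab's free side, clear of the motor and screwdriver. Next I approach and push.

```bash
python3 - <<'E'
from h import *
import json
hit=bot.servo_line(W(.107,0,.028,-.028),rate=.02,stop_force=1.5)
s=bot.get_state();d=s['ee_pos']-W(.107,0,.028,0);a=ra(0);t=d@[-np.sin(a),np.cos(a),0]
print(hit,s['t'],t,ft(0))
t0=t; json.dump(t0,open('t0.json','w'))
for q in (.08,.16,.24,.31,.37,.41):
    bot.servo_line(W(.107,q,.028,t0),rotation=down(ra(q)-np.pi/2),rate=.04,stop_force=6)
    s=bot.get_state();print(q,round(s['t'],2),round(ft(q),2),s['force'].round(2))
E
```

```text
True 7.8167 -0.03926291362436262 -2.3787392780958956
0.08 8.18 -2.29 [ 2.23  1.26 -0.4 ]
0.16 8.56 -3.51 [ 3.74  1.92 -0.63]
0.24 8.93 -4.38 [ 3.82  3.06 -0.13]
0.31 9.28 -2.51 [ 2.03  1.91 -1.01]
0.37 9.61 -4.12 [ 2.47  3.54 -0.13]
0.41 9.88 -3.93 [3.38 3.16 1.62]
```

```bash
cat >> h.py <<'E'
def fm(q,n=8,dt=.02):
    v=[]
    for _ in range(n): bot.wait(dt); v.append(ft(q))
    return np.mean(v),np.std(v)
E
python3 - <<'E'
from h import *
import json
t0=json.load(open('t0.json')); q=.41; h=[]
while q<.90:
    q+=.014
    bot.servo_line(W(.107,q,.028,t0),rotation=down(ra(q)-np.pi/2),rate=.02,stop_force=5)
    f,sd=fm(q,6); h.append(-f)
    print(round(q,3),round(bot.get_state()['t'],2),round(f,2),round(sd,2))
    if -f>8.8 or (len(h)>4 and -f-np.mean(h[-5:-2])>2.2): break
E
```

```text
0.424 10.22 -4.37 0.32
0.438 10.57 -4.62 0.32
0.452 10.93 -4.65 0.73
0.466 11.28 -4.84 0.32
0.48 11.62 -4.77 0.46
0.494 11.97 -4.63 0.59
0.508 12.32 -4.77 0.33
0.522 12.68 -5.12 0.3
0.536 13.03 -4.6 0.3
0.55 13.38 -4.52 0.62
0.564 13.72 -4.56 0.55
0.578 14.07 -4.69 0.42
0.592 14.43 -4.9 0.24
0.606 14.78 -4.83 0.59
0.62 15.12 -4.86 0.49
0.634 15.47 -5.3 0.48
0.648 15.82 -4.83 0.62
0.662 16.18 -5.32 0.3
0.676 16.52 -4.83 0.39
0.69 16.88 -4.91 0.4
0.704 17.23 -5.21 0.38
0.718 17.57 -5.39 0.28
0.732 17.93 -5.67 0.31
0.746 18.27 -7.13 0.5
0.76 18.62 -9.72 0.39
```

```bash
python3 - <<'E'
from h import *
import json
t0=json.load(open('t0.json')); q=.767
bot.servo_line(W(.107,q,.028,t0),rotation=down(ra(q)-np.pi/2),rate=.02,stop_force=6)
print(fm(q,10)); snap('scene','s3');snap('top','top3');print(bot.get_state()['t'],bot.get_state()['ee_pos'],W(.107,q,.028,t0))
crop('s3',220,130,420,280,4);crop('top3',180,125,340,265,5)
E
```

```text
(np.float64(-10.688707073524586), np.float64(0.3339004173750211))
19.1417 [0.54666895 0.12148455 0.0282063 ] [0.54591598 0.11865577 0.028     ]
```

View pics/s3_c220_130.png

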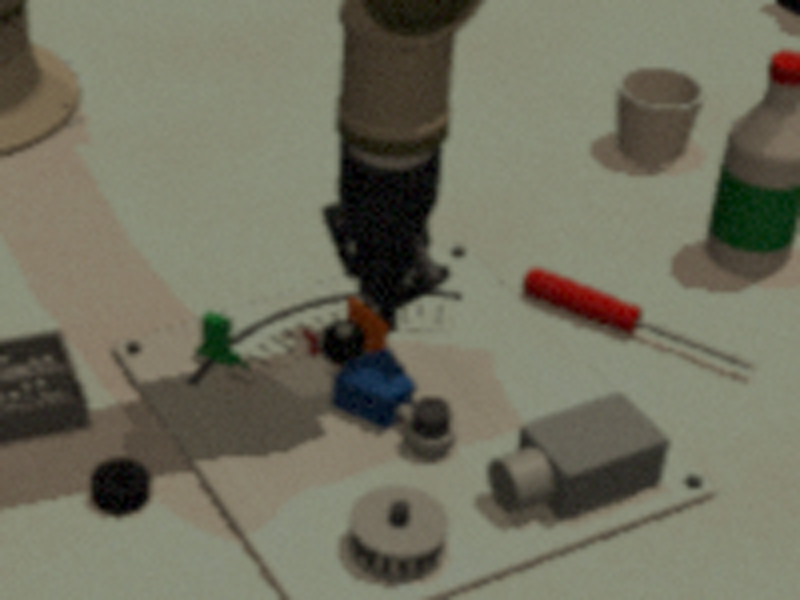

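The stop is clear: push force went 5.7, 7.1, 9.7, 10.7 N over the last ~3 mm, where the spring alone would barely have changed it. The scene view shows the bar under the blue box and the pointer beneath it. Now easing back.

```bash
python3 - <<'E'
from h import *
import json
t0=json.load(open('t0.json'))
for q in (.72,.64,.54,.44,.34,.24,.16,.09,.04):
    bot.servo_line(W(.107,q,.028,t0),rotation=down(ra(q)-np.pi/2),rate=.035)
    print(q,round(bot.get_state()['t'],2),round(ft(q),2))
q=0
for t in (t0,t0-.005,t0-.010):
    bot.servo_line(W(.107,0,.028,t),rotation=down(ra(0)-np.pi/2),rate=.02);print(t,fm(0,4))
bot.servo_line(W(.107,0,.028,-.065),rate=.08)
bot.servo_line(W(.107,0,.16,-.065),rate=.2)
bot.move_ptp([.50,.06,.30],down(0.2))
snap('wrist','w4'); snap('top','top4');print(bot.get_state()['t'])
crop('w4',145,10,385,220,3.3)
E
```

```text
0.72 19.44 -5.36
0.64 19.85 -4.92
0.54 20.32 -5.05
0.44 20.8 -4.3
0.34 21.27 -4.76
0.24 21.75 -4.84
0.16 22.16 -3.45
0.09 22.53 -4.27
0.04 22.85 -3.37
-0.03926291362436262 (np.float64(-3.495198488918844), np.float64(0.3565158149202814))
-0.04426291362436262 (np.float64(0.3887069700629635), np.float64(0.4716095533833275))
-0.04926291362436262 (np.float64(-0.3944103178384535), np.float64(0.6206983675587852))
26.4083
```

View pics/w4.png

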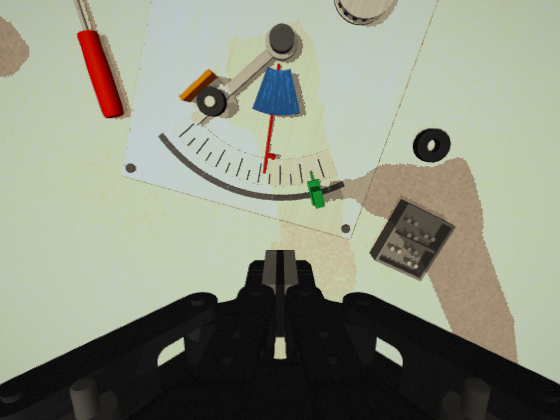

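The arm is back at rest and the red pointer stayed near mid-scale, tip at about (265,172). The marker is at (316,190). Measuring both angles.

```bash
cat >> h.py <<'E'
def angs(fn,win,show=True):
    c=load(fn); x0,y0,x1,y1=win; im=c['pixels'].astype(int); r,g,b=im[...,0],im[...,1],im[...,2]
    def loc(m,z):
        m=m.copy(); k=np.zeros_like(m);k[y0:y1,x0:x1]=1; v,u=np.nonzero(m&k)
        p=atz(c,np.c_[u,v],z); l=(p-[UX,UY,0])@rz(UA)   # rz(-a)@p
        return np.c_[np.hypot(l[:,0],l[:,1]),np.arctan2(l[:,1],l[:,0])%6.2832-2.542,u,v]
    red=loc((r>110)&(g<60)&(b<60),.0135); grn=loc((g>60)&(r<.5*g)&(b<.6*g),.012)
    return red,grn
E
python3 - <<'E'
from h import *
red,grn=angs('w4',(150,50,400,230))
for lo,hi in ((.09,.10),(.10,.11),(.11,.12),(.12,.13),(.145,.15),(.15,.155),(.155,.16),(.16,.17)):
    m=(red[:,0]>lo)&(red[:,0]<hi); print('red',lo,m.sum(),red[m,1].mean() if m.any() else 0)
for lo in np.arange(.155,.21,.005):
    m=(grn[:,0]>lo)&(grn[:,0]<lo+.005); print('grn',round(lo,3),m.sum(),grn[m,1].mean() if m.any() else 0, grn[m,2:].mean(0) if m.any() else 0)
print(red[:,0].max())
crop('w4',225,120,365,220,5.5)
E
```

```text
red 0.09 18 0.7092165485988642
red 0.1 19 0.5482043838483407
red 0.11 17 0.7129382693814151
red 0.12 20 0.5671294391740712
red 0.145 8 0.7136037807931276
red 0.15 8 0.7188384783803546
red 0.155 2 0.7135173734987335
red 0.16 0 0
grn 0.155 2 1.114041580732848 [310.5 172.5]
grn 0.16 6 1.1166333437872515 [311.33333333 174.83333333]
grn 0.165 6 1.1155250147813438 [312.  178.5]
grn 0.17 39 1.1172924402096123 [313. 182.]
grn 0.175 40 1.1164781608130359 [313.65  185.425]
grn 0.18 26 1.1107104887890262 [313.76923077 189.61538462]
grn 0.185 43 1.1185411972204167 [315.48837209 192.46511628]
grn 0.19 43 1.1174728126731337 [316.11627907 196.        ]
grn 0.195 42 1.1182249292072204 [317.  199.5]
grn 0.2 36 1.1201451645866372 [318.02777778 202.80555556]
grn 0.205 23 1.1277884916580718 [319.82608696 205.56521739]
0.15603591744802386
```

View pics/w4_c225_120.png

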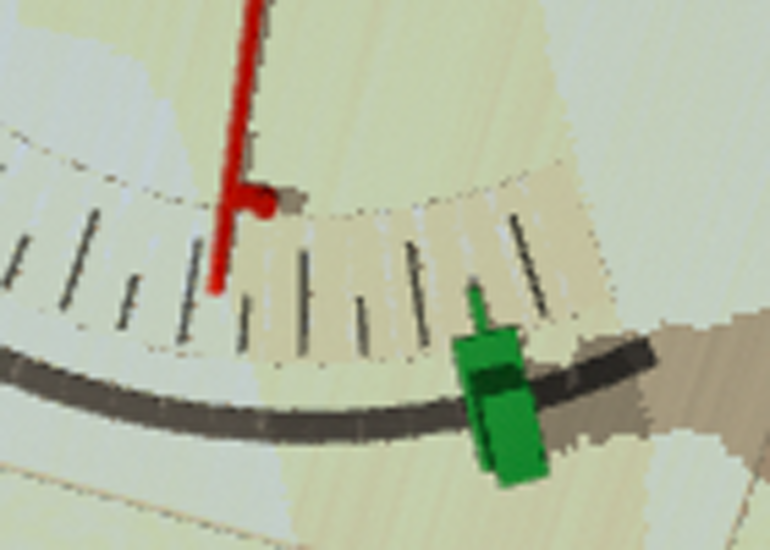

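```bash
python3 - <<'E'
from h import *
print(bot.get_state()['joint_pos'].round(2))
for off in (0,np.pi):
  for q,z in ((1.117,.12),(1.117,.02),(.9,.02),(.716,.02),(.716,.12)):
    j=bot.solve_ik(W(.19,q,z),down(ra(q)+off)); print(off,q,z,None if j is None else np.round(j,2))
E
```

```text
[ 0.2   0.3  -0.55  1.99  0.19  0.91 -1.82]
0 1.117 0.12 [ 0.59  0.74 -1.11  2.2   0.96  0.82  0.87]
0 1.117 0.02 [ 0.56  0.97 -1.11  2.25  1.29  0.87  0.58]
0 0.9 0.02 [ 0.48  0.96 -1.11  2.28  1.31  0.86  0.25]
0 0.716 0.02 [ 0.27  0.83 -0.85  2.28  1.24  0.63  0.06]
0 0.716 0.12 [ 0.43  0.71 -1.08  2.22  0.95  0.79  0.31]
3.141592653589793 1.117 0.12 [ 0.17  0.52 -0.43  2.22  0.46  0.48 -1.75]
3.141592653589793 1.117 0.02 [-0.    0.69 -0.19  2.29  0.61  0.21 -1.88]
3.141592653589793 0.9 0.02 [-0.11  0.69 -0.16  2.31  0.59  0.18 -2.16]
3.141592653589793 0.716 0.02 [-0.19  0.69 -0.15  2.31  0.57  0.18 -2.4 ]
3.141592653589793 0.716 0.12 [-0.02  0.51 -0.38  2.25  0.42  0.45 -2.27]
```

```bash
python3 - <<'E'
from h import *
q=1.117
bot.set_gripper(.045,20)
bot.move_ptp(W(.19,q,.13),down(ra(q)))
bot.servo_line(W(.19,q,.07),rate=.15)
snap('wrist','w5');snap('scene','s5');s=bot.get_state();print(s['t'],s['joint_pos'].round(2),s['ee_pos'],W(.19,q,.07))
crop('s5',200,150,340,270,4.5)
E
```

```text
29.875 [ 0.52  0.79 -1.    2.23  1.08  0.74  0.76] [0.48490064 0.00832481 0.07085477] [0.48444134 0.0080549  0.07      ]
```

View pics/w5.png

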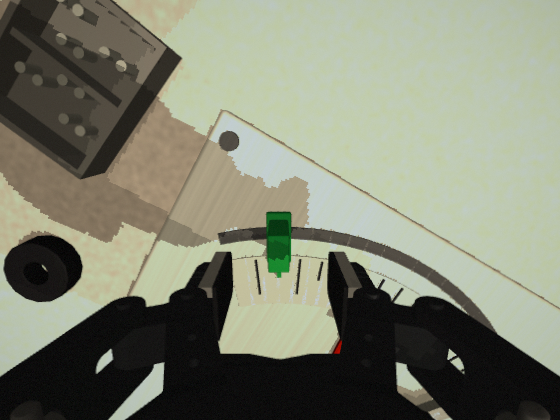

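View pics/s5_c200_150.png

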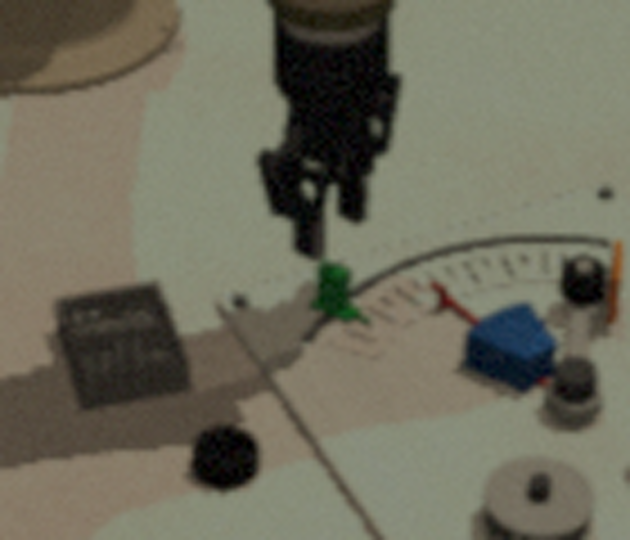

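The knob (278,235) sits centred between the jaws. Descending, gripping, and sliding it along the arc.

```bash
python3 - <<'E'
from h import *
q=1.117
print(bot.servo_line(W(.19,q,.021),rate=.08,stop_force=8))
bot.set_gripper(.008,20); s=bot.get_state();print(s['t'],s['grip_width'],s['force'])
for q in (1.08,1.02,.96,.90,.84,.78,.74,.716):
    bot.servo_line(W(.19,q,.021),rotation=down(ra(q)),rate=.05,stop_force=15)
    s=bot.get_state();print(q,round(s['t'],2),s['force'].round(1),round(s['grip_width'],4))
bot.wait(.1);s=bot.get_state();print(s['ee_pos']-W(.19,q,.021)); print(s['joint_pos'].round(2))
snap('wrist','w6');snap('scene','s6')
E
```

```text
False
31.025 0.011586875524811923 [-0.03350277 -0.99384014  4.41535625]
1.08 31.32 [-2.  -0.7  8. ] 0.0119
1.02 31.69 [-1.4  0.1  9.5] 0.0117
0.96 32.07 [-2.9 -0.3  9.4] 0.0115
0.9 32.44 [-3.2  1.2  8.4] 0.0115
0.84 32.82 [-2.9  1.1  9. ] 0.0117
0.78 33.19 [-3.2 -0.2  9.5] 0.0114
0.74 33.49 [-3.3  2.2  9.5] 0.0114
0.716 33.74 [-3.2  1.3  9.8] 0.0115
[-0.00034628  0.00033839  0.00027862]
[ 0.29  0.84 -0.88  2.28  1.24  0.65  0.06]
```

View pics/w6.png

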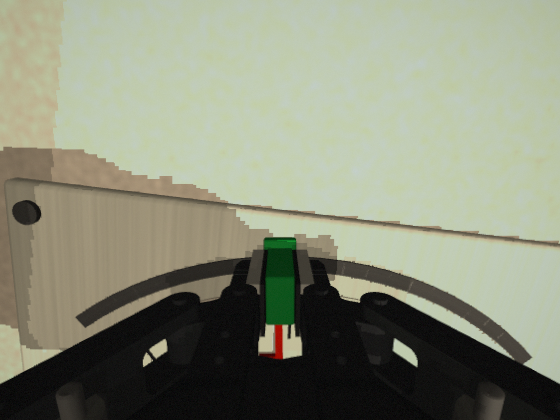

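```bash
python3 - <<'E'
from h import *
q=.716
bot.set_gripper(.035); bot.servo_line(W(.19,q,.12),rate=.15)
bot.servo_line(W(.26,q,.20),rate=.25) if bot.solve_ik(W(.26,q,.20),down(ra(q))) is not None else None
snap('wrist','w7');print(bot.get_state()['t'])
E
```

```text
35.725
```

View pics/w7.png

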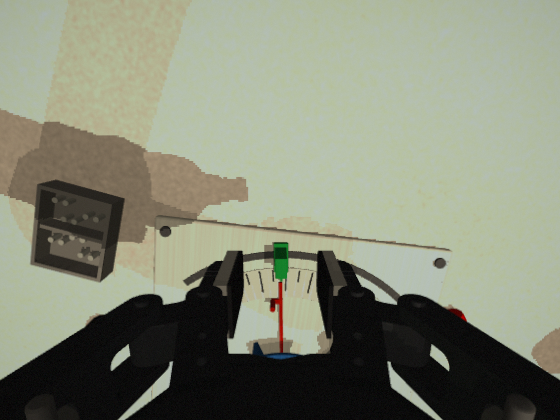

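```bash
python3 - <<'E'
from h import *
bot.move_ptp([.46,.06,.20],down(0.0)); bot.wait(.2)
snap('wrist','w8');print(bot.get_state()['t'])
p=proj(load('w8'),[W(.16,.716,.0135)])[0].astype(int);print(p)
crop('w8',max(p[0]-70,0),max(p[1]-60,0),p[0]+70,p[1]+60,5)
print(max(p[0]-70,0),max(p[1]-60,0))
red,grn=angs('w8',(p[0]-60,p[1]-100,p[0]+60,p[1]+100))
for lo in np.arange(.09,.16,.005):
    m=(red[:,0]>lo)&(red[:,0]<lo+.005)&(abs(red[:,1]-.716)<.06); print('red',round(lo,3),m.sum(),np.median(red[m,1]) if m.any() else 0)
for lo in np.arange(.15,.2,.004):
    m=(grn[:,0]>lo)&(grn[:,0]<lo+.004); print('grn',round(lo,3),m.sum(),grn[m,1].mean() if m.any() else 0, grn[m,2:].mean(0) if m.any() else 0)
E
ls pics/w8*
```

```text
37.6167
[257 154]
187 94
red 0.09 18 0.7064536522713898
red 0.095 24 0.7078518978250472
red 0.1 15 0.7099774839408783
red 0.105 22 0.7082829414942458
red 0.11 18 0.7133203894692661
red 0.115 17 0.7116792007823443
red 0.12 23 0.7099028201265454
red 0.125 15 0.7143267529594151
red 0.13 50 0.7381984879519574
red 0.135 22 0.717212577894174
red 0.14 16 0.7155419631309421
red 0.145 21 0.7137555071840631
red 0.15 17 0.7177133172704484
red 0.155 3 0.7165519981293391
red 0.16 0 0
grn 0.15 0 0 0
grn 0.154 0 0 0
grn 0.158 6 0.7108719694935811 [256.5 155. ]
grn 0.162 7 0.7093351514405873 [256.42857143 158.28571429]
grn 0.166 9 0.71096692339588 [256.88888889 161.88888889]
grn 0.17 48 0.7103230480676279 [257.    165.875]
grn 0.174 60 0.7091874879388809 [257.  169.5]
grn 0.178 28 0.71245212025928 [257.75       172.78571429]
grn 0.182 36 0.7090009826024377 [257.41666667 178.13888889]
grn 0.186 60 0.7012194370219105 [256.18333333 181.48333333]
grn 0.19 59 0.7038870708166568 [256.84745763 185.28813559]
grn 0.194 48 0.7083068887908489 [257.85416667 188.85416667]
grn 0.198 59 0.7085966938117101 [258.10169492 192.50847458]
pics/w8.npy
pics/w8.png
pics/w8_c187_94.png
```

View pics/w8.png

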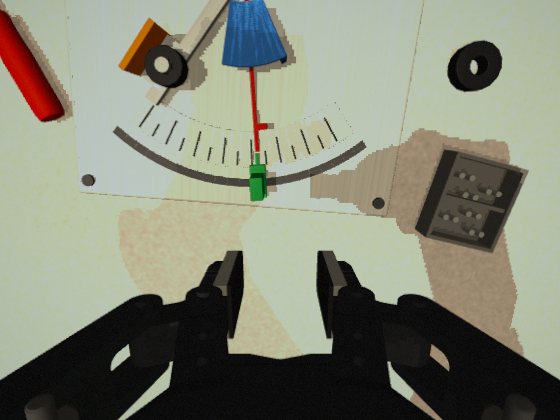

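View pics/w8_c187_94.png

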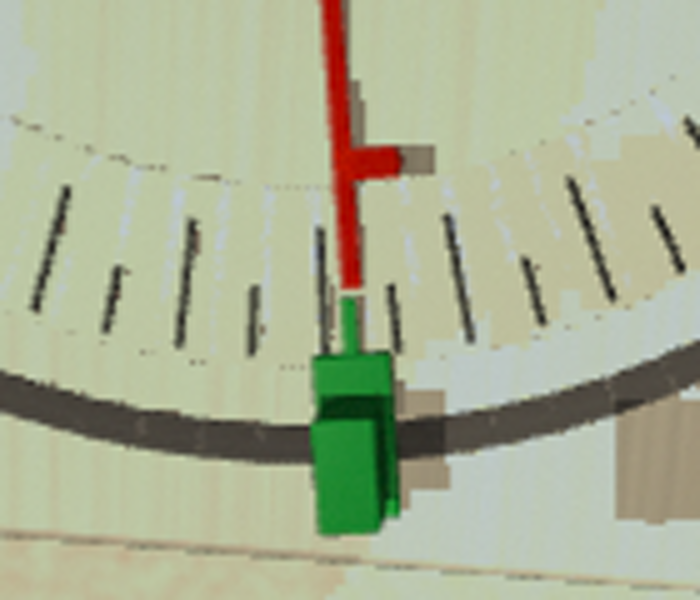

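The marker's line is about 1.2 mm (0.006 rad) short of the pointer's line, red 0.7165 against green 0.710. I'll regrip and nudge it.

```bash
python3 - <<'E'
from h import *
q=.716
bot.move_ptp(W(.19,q,.12),down(ra(q)))
bot.servo_line(W(.19,q,.021),rate=.1,stop_force=8)
bot.set_gripper(.008,20)
q=.7227
bot.servo_line(W(.19,q,.021),rotation=down(ra(q)),rate=.01)
bot.wait(.2);s=bot.get_state();print((s['ee_pos']-W(.19,q,.021))*1e3,s['force'],s['grip_width'])
bot.set_gripper(.035); bot.servo_line(W(.19,q,.12),rate=.15)
bot.move_ptp([.46,.06,.20],down(0.0)); bot.wait(.2)
snap('wrist','w9');snap('top','top9');snap('scene','s9');print(bot.get_state()['t'])
crop('w9',187,94,327,214,5)
red,grn=angs('w9',(197,54,317,254))
m=(red[:,0]>.143)&(abs(red[:,1]-.716)<.06);n=(grn[:,0]>.157)&(grn[:,0]<.178)
print(red[m,1].mean(),np.median(red[m,1]),grn[n,1].mean(),np.median(grn[n,1]))
n=(grn[:,0]>.157)&(grn[:,0]<.168);print(grn[n,1].mean())
crop('top9',180,125,340,265,5)
E
```

```text
[0.25880253 0.22158496 0.38491584] [-0.45285858  0.50142945  7.55128497] 0.011861561811022677
44.125
0.7162754004717561 0.7168010308945316 0.7184177536246639 0.7180985400899649
0.7173967977563166
```

View pics/w9_c187_94.png

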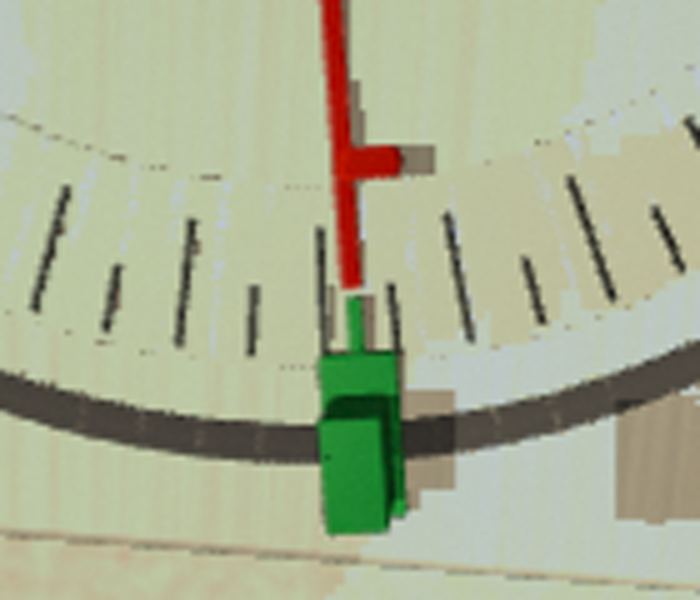

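View pics/top9_c180_125.png

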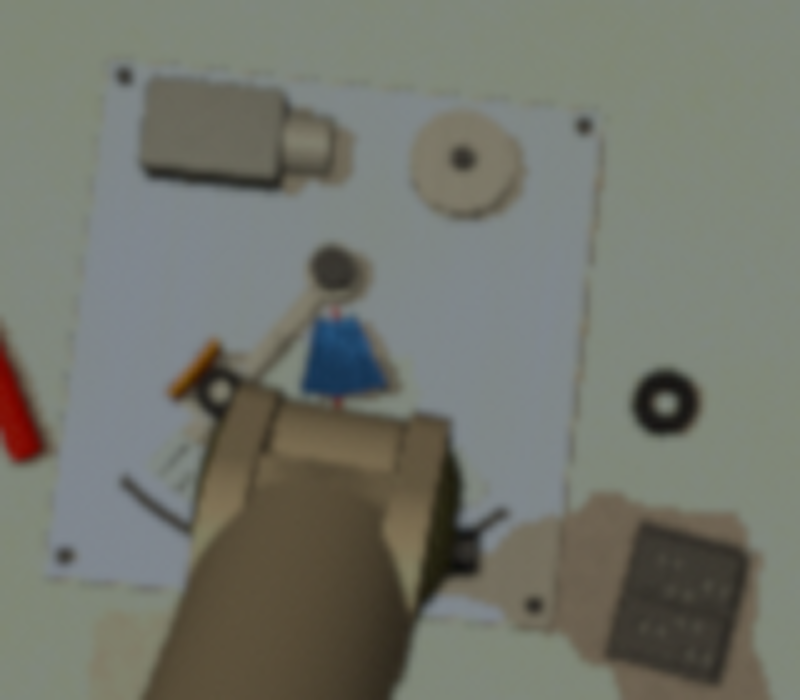

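The lines meet (red tip at 352 px in the crop, green line at about 355 px and on the pointer's extension). The tray, spare pulley and screwdriver sit at the same pixels as before. Handing in.

```bash
python3 - <<'E'
from h import *
print(bot.hand_in(), bot.get_state()['t'])
E
```

```text
the job is handed in; nothing more can be done
the job is handed in; nothing more can be done
```

The job is done and handed in: the green marker's line points at the red pointer's tip to within about 0.002 rad. The clock stood at 44 s at my last check, just before hand-in.

- **Finding the stop:** I pushed the orange tab with closed fingers along its arc. The push stayed near 5 N, then rose from 5.7 to 10.7 N over the last 3 mm or so of commanded travel, which is the stop. I held there briefly and went no further.
- **Easing back:** The fingers stayed against the tab all the way to rest at about 35 mm/s, and the push fell to zero only at rest. The pointer stayed where the arm left it.
- **Setting the marker:** I pinched the knob and slid it along the groove. The first check showed it about 0.006 rad short, so I gripped it again and nudged it.
- **Last check (wrist camera):** The pointer reads 0.7165 rad and the marker's line about 0.7175. The pointer's reading did not change while I worked on the marker. The top view showed the spare pulley, tray, visible part of the screwdriver, and the arm at rest where they were before. I did not check the bottles, cup or plate as closely.

**Disagreements:**
- The wrist and top cameras differed by about 2–3 mm on absolute positions, so the final alignment rests on comparing the two lines within one picture.
- The measured spring push near the stop was about 5.5 N, a little below the roughly 6.9 N the description implies.
- My two-view height for the marker knob came out at 31 mm against the stated 48 mm. I trusted the stated height, and the grip confirmed it.

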